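# Lay out the washed clutch parts in reverse order for the rebuild

### The arm

A 6-joint arm with a two-finger parallel gripper is mounted at the origin on the work surface. World frame = base frame: x ahead of the robot, y to its left, z up, the work surface at z = 0. Lengths are in mm, angles in degrees, forces in N, time in s.
With the tool pointing down it reaches from about 300 to 850 mm from the base axis. Payload 4.2 kg.
Tool frame: the origin (TCP) lies at the very end of the fingers, on their centre line; the grasp point (between the pads) lies env.grip_point_offset behind it (env.grip_point_offset is the distance from the TCP to the grasp point, in mm); z points along the fingers, y is the direction in which the jaws open and shut (so a half turn about z gives the same grasp; the last joint's range is limited). The gripper opens to 91 mm and grips with 3 to 60 N. Pads are 32 mm wide; open, the fingers measure 118 mm over their backs; the gripper's body (76 mm by 178 mm) begins 60 mm behind the grasp point.
Start: joints at [-73.453, 18.312, 89.639, -0, 72.044, -1.146], TCP at [174.755, -547.817, 213.976] pointing down, gripper open.
Joint ranges: [-177.97, 177.97], [-48.28, 115.42], [12.27, 149.76], [-77.06, 257.06], [2.81, 150.46], [-146.56, 146.56]. Speed limits (degrees/s): [147.25, 147.25, 180, 180, 180, 180].

### API

Orientations are given as [roll, pitch, yaw] about the fixed x, y, z axes, in that order (R = Rz(yaw) Ry(pitch) Rx(roll)).
In Python, from workcell import env, grab_frame, camera_params gives the robot as it stands. The module is installed in compiled form; this text tells all that it offers.
- The arm moves only by the shell command python3 -m creep 'ROWS' [OPENING] [FORCE]. ROWS is a JSON object of lists of equal length, an entry for each row: "offset": the shift along the tool's x, y, z in m, a list of three; "rotation": the turn, a rotation vector about the tool's x, y, z in degrees, a list of three. A call has 1 to 5 rows; each row shifts and turns the commanded pose from where the row before left it, along the tool's axes as they then stand; what a row does not reach is not made up. A row lasts 1/8 s, in which the tool goes at most 62.5 mm and 10.7 degrees, less where a joint would pass 70% of its speed; a pose out of reach is approached as far as the arm can. A call is refused whole if a number of a shift passes 0.0625 or a number of a turn 10.7, either way. A call with a gripper value outside its range is refused whole. OPENING is the closure, from 0 (fully open) to 1 (shut), set as the call begins (- or left out, the last holds). The fingers move at their own pace and stop on an object; FORCE is the grip in N (left out, the last holds). Time passes only in rows, so rows that do not move let the fingers close. It gives the time, the measured TCP pose, the force and the opening at its end, in the units of the state.
- env.state(): the state, without advancing time (a new reading comes with each control period).
- grab_frame(name): name is "side" or "top"; returns the picture (420x560x3 uint8, red, green, blue); there is no depth.
- camera_params(name): a dict with "mtx" (3x3 intrinsics, pixels), "k1" (the pictures are not rectified: a ray, as slopes to the right and down, at radius r is drawn at 1 + k1 r^2 times it, then the intrinsics apply), "R" (3x3) and "t" (3): a world point X has camera coordinates R X + t. Camera axes: x right, y down, z forward; pixel columns grow to the right and rows downward; lengths in mm; the calibration is good to about 2 mm. A picture is of the moment at which its call begins. camera_params takes no time and is no camera call.
- env.job_done(): hands the job in, once; it reports no verdict.
The state is a dict: "time_s": time; "qpos": joint angles; "qvel": joint speeds; "effort": joint torques, N m; "ee_pos": TCP position; "ee_rot": TCP orientation; "force": force on the tool from outside, world axes, zero at the start; "torque": the same for the moment, N m; "gripper_width": finger opening in mm.
Only numpy, scipy, OpenCV 4.12 (cv2) and the standard library are available. Lean on these libraries where they do the work, as an engineer would, in place of code of your own. Each camera call takes 0.05 s, during which the arm holds its last target.

### The job

The four washed clutch parts stand in a row on the steel drain board in the order they came off, and the rebuild takes them in reverse. Move them over to the plywood assembly rack, one to a stall, in reverse order: the part at the left end of the drain board goes into the stall at the right end of the rack, the next one beside it, and so on until the part from the right end fills the leftmost stall. Stand each in the middle of its stall, flat on the floor of the rack and the same way up as now.

Things in the scene. Friction and masses are not known exactly. Their poses are not given: they have to be found in the camera images.
- drain_board: Flat bright steel board, 100 (x) by 350 (y) by 12 mm high, fixed. Origin at the centre of its underside on the bench (z = 0); x away from the robot, y along the row, to the robot's left. Four drip plates, a part on each, at x = 0, y = -126, -42, 42, 126 mm. Either nearer to the robot than the rack or farther.
- assembly_rack: Fixed plywood base 100 (x) by 350 (y) by 12 mm high, with five fences 4 mm thick, 10 mm high above it at y = -168, -84, 0, 84, 168 mm; between them four empty stalls, 80 mm wide, centres x = 0, y = -126, -42, 42, 126, floor at z = 12 mm. Origin at the centre of its underside on the bench; x away from the robot, y along the row, to its left. Within 14 degrees of parallel to the drain board.
- big_sprocket: Big matte black sprocket, 58 mm over its 18 teeth, disc 8 mm thick at the bottom, with a round hub 28 mm in diameter rising from the disc to 34 mm above the underside; about 0.26 kg. Grip it by the hub. Loose, stands at the start on its own drip plate, about centred on it. Origin at the centre of its underside, z up its axis; its turn about z does not matter.
- small_sprocket: Small matte black sprocket, 40 mm over its 12 teeth, disc 8 mm thick at the bottom, with a round hub 22 mm in diameter rising from the disc to 34 mm above the underside; about 0.15 kg. Grip it by the hub. Loose, stands at the start on its own drip plate, about centred on it. Origin at the centre of its underside, z up its axis; its turn about z does not matter.
- sleeve: Plain bright steel spacer sleeve (tube) standing on end, 34 mm outer diameter, 20 mm bore, 40 mm high; about 0.18 kg. Loose, stands at the start on its own drip plate, about centred on it. Origin at the centre of its underside, z up its axis; its turn about z does not matter.
- bearing: Closed ball bearing lying flat: bright steel ring, 52 mm in diameter and 24 mm high, with a black seal ring on top; about 0.20 kg. Loose, stands at the start on its own drip plate, about centred on it. Origin at the centre of its underside, z up its axis; its turn about z does not matter.
- plate_big_sprocket: White plastic drip plate under the big sprocket, square, 74 mm; it shows where the big sprocket stood at the start. Fixed to the drain board for the whole run; 3 mm thick, origin at the centre of its underside (which lies on the board's top), x and y axes parallel to the drain board's.
- plate_small_sprocket: White plastic drip plate under the small sprocket, square, 54 mm; it shows where the small sprocket stood at the start. Fixed to the drain board for the whole run; 3 mm thick, origin at the centre of its underside (which lies on the board's top), x and y axes parallel to the drain board's.
- plate_sleeve: White plastic drip plate under the sleeve, round, 48 mm in diameter; it shows where the sleeve stood at the start. Fixed to the drain board for the whole run; 3 mm thick, origin at the centre of its underside (which lies on the board's top), x and y axes parallel to the drain board's.
- plate_bearing: White plastic drip plate under the bearing, round, 72 mm in diameter; it shows where the bearing stood at the start. Fixed to the drain board for the whole run; 3 mm thick, origin at the centre of its underside (which lies on the board's top), x and y axes parallel to the drain board's.
Not all that is in view belongs to the job. Leave any pink look-alike of the sleeve alone.

How it is judged:
By the outcome, as a careful person would: the job done as asked, in the order asked, and still so for the second after the job is handed in, with the robot touching nothing.
It also fails if it takes over 83 s, if anything falls off the work surface, if the arm or the gripper's body presses on something with over 40 N, if the wrist force passes 120 N, or if a joint passes its speed limit or range.

## Working session

There is one attempt and no reset: what is moved stays moved. The work goes in short steps, Python scripts to look and compute and a shell command to move; the robot and the scene stay as the last step left them, time stands still between calls to the robot, and variables do not carry over. Pictures are saved under pics/ and viewed, and the job is handed in when it is done.

```bash
mkdir -p pics; python3 - <<'E'
from workcell import env, grab_frame, camera_params
import cv2
for n in("side","top"):
    im=grab_frame(n); cv2.imwrite(f"pics/{n}0.png",cv2.cvtColor(im,cv2.COLOR_RGB2BGR))
    p=camera_params(n); print(n,p)
print(env.state(),env.grip_point_offset)
E
```

```text
side {'mtx': array([[525.73609046,   0.        , 274.51317708],
       [  0.        , 525.73609046, 200.5559477 ],
       [  0.        ,   0.        ,   1.        ]]), 'k1': -0.04883145184711818, 'R': array([[-9.99549964e-01, -2.99977898e-02,  4.02055814e-05],
       [-2.18293309e-02,  7.26449880e-01, -6.86872660e-01],
       [ 2.05754543e-02, -6.86564421e-01, -7.26777784e-01]]), 't': array([478.95896234,  28.34225975, 918.3271197 ])}
top {'mtx': array([[520.4310397 ,   0.        , 279.39426692],
       [  0.        , 520.4310397 , 208.86541151],
       [  0.        ,   0.        ,   1.        ]]), 'k1': 0.027511969998019897, 'R': array([[ 0.02403623, -0.99938006,  0.02572451],
       [-0.98272161, -0.02834368, -0.18290671],
       [ 0.18352244, -0.02088365, -0.98279366]]), 't': array([7.26415091e-01, 4.88048811e+02, 8.95066896e+02])}
{'time_s': 0.1, 'qpos': array([-7.34542439e+01,  1.83494874e+01,  8.97007618e+01, -2.22003673e-03,
        7.20459972e+01, -1.14713012e+00]), 'qvel': array([ 0.09309476, -0.18599724, -0.17233066, -0.07842641,  0.00059654,
        0.21355052]), 'effort': array([-1.44338405e-04, -4.13331449e+01, -2.32510847e+01,  7.28241820e-02,
        4.21863911e-02, -5.81890777e-05]), 'ee_pos': array([ 174.59334936, -547.35494631,  213.18012749]), 'ee_rot': array([-1.79903731e+02,  1.83517796e-04,  1.76935725e+01]), 'force': array([-0.19674867,  0.20242402, -0.52850204]), 'torque': array([-0.00642072,  0.04347267,  0.0265773 ]), 'gripper_width': 91.34873393175755} 18.8
```

View pics/side0.png

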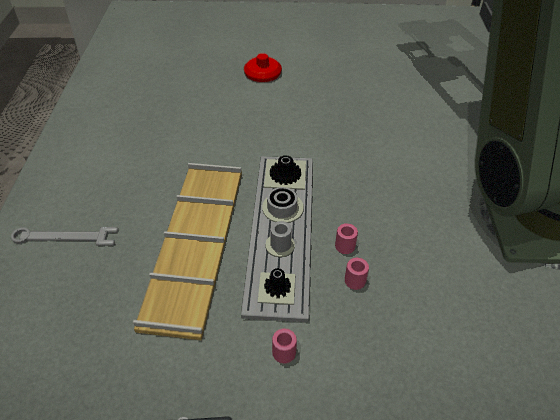

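View pics/top0.png

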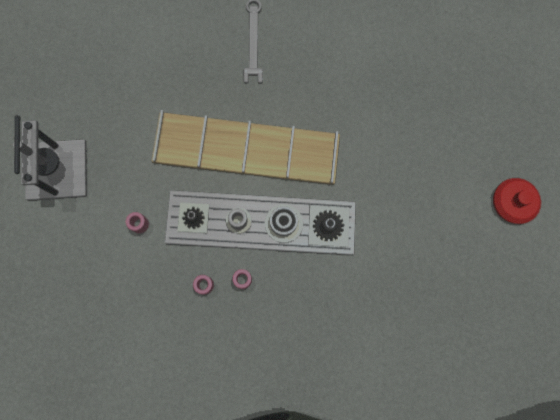

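```bash
python3 - <<'E'
import cv2
a=cv2.imread("pics/top0.png")[95:265,145:365]; cv2.imwrite("pics/topc.png",cv2.resize(a,None,fx=3.5,fy=3.5,interpolation=cv2.INTER_CUBIC))
a=cv2.imread("pics/side0.png")[140:370,120:380]; cv2.imwrite("pics/sidec.png",cv2.resize(a,None,fx=2.6,fy=2.6,interpolation=cv2.INTER_CUBIC))
E
```

```text
(no output)
```

View pics/topc.png

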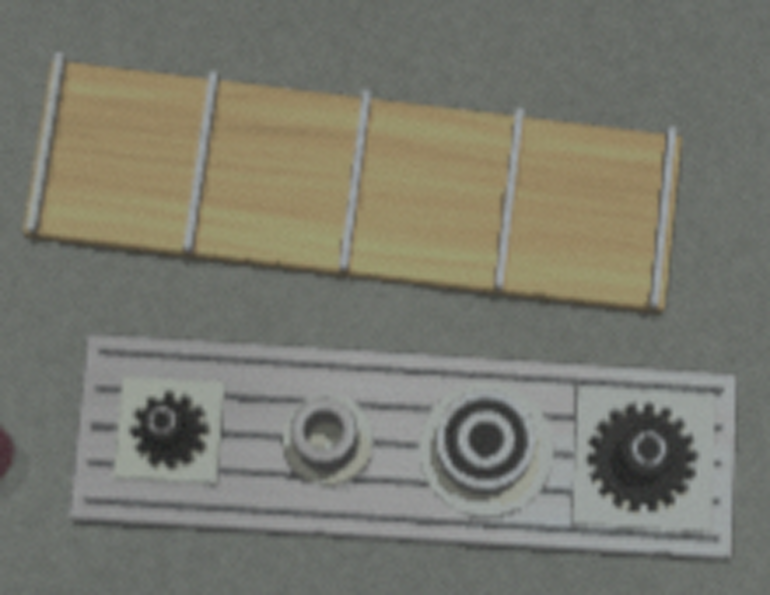

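View pics/sidec.png

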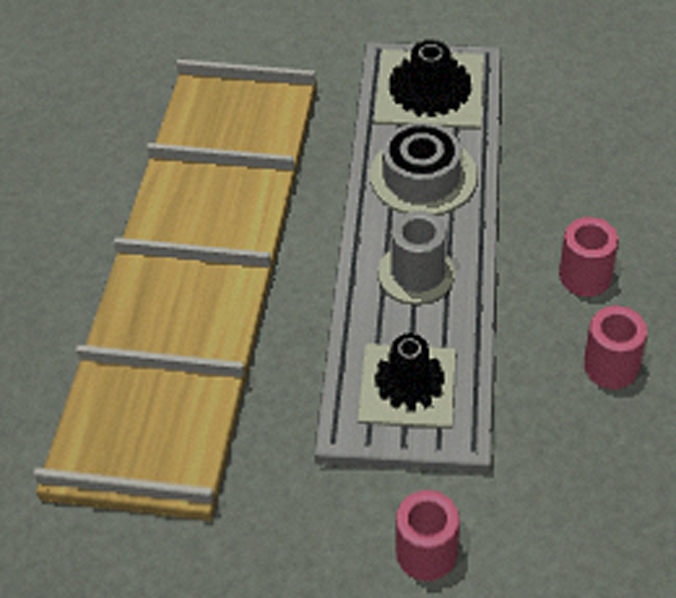

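```bash
cat > h.py <<'E'
import numpy as np, cv2
from workcell import env, grab_frame, camera_params
P={n:camera_params(n) for n in("side","top")}
def ray(n,uv):
    p=P[n]; K=p["mtx"]; d=np.array([(uv[0]-K[0,2])/K[0,0],(uv[1]-K[1,2])/K[1,1]]); s=d.copy()
    for _ in range(20): s=d/(1+p["k1"]*(s@s))
    R=p["R"]; return -R.T@p["t"], R.T@np.array([*s,1])
def plane(n,uv,z):
    c,v=ray(n,uv); return c+v*(z-c[2])/v[2]
def tri(a,b):
    A=np.zeros((3,3));y=np.zeros(3)
    for n,uv in(("top",a),("side",b)):
        c,v=ray(n,uv);v=v/np.linalg.norm(v);M=np.eye(3)-np.outer(v,v);A+=M;y+=M@c
    return np.linalg.solve(A,y)
def proj(n,X):
    p=P[n];x=p["R"]@np.array(X,float)+p["t"];s=x[:2]/x[2];s=s*(1+p["k1"]*(s@s));return s*p["mtx"][0,0]+p["mtx"][:2,2]
E
python3 - <<'E'
from h import *
np.set_printoptions(precision=1,suppress=True)
T=lambda x,y:np.array([(x+.5)/3.5-.5+145,(y+.5)/3.5-.5+95])
S=lambda x,y:np.array([(x+.5)/2.6-.5+120,(y+.5)/2.6-.5+140])
for n,t,s,z in[("small",(162,420),(409,347),49),("sleeve",(325,425),(418,233),55),("bear",(486,438),(422,150),39),("big",(648,449),(431,51),49)]:
    print(n,plane("top",T(*t),z),plane("side",S(*s),z),tri(T(*t),S(*s)))
for n,f,ft in[("top",T,[((60,57),(35,230)),((213,75),(190,248)),((367,93),(345,267)),((519,112),(500,286)),((673,129),(656,305))]),("side",S,[((37,472),(212,494)),((78,350),(243,369)),((115,241),(270,258)),((149,146),(294,160)),((178,62),(315,74))])]:
    C=[]
    for a,b in ft:
        A=plane(n,f(*a),22);B=plane(n,f(*b),22);C.append((A+B)/2);print(n,A,B,C[-1],np.linalg.norm(A-B))
    C=np.array(C);m=C.mean(0);d=C[0]-C[4];print("ctr",m,"yaw",np.degrees(np.arctan2(-d[0],d[1])),np.linalg.norm(d))
# yellow stalls
for n in("top","side"):
    im=cv2.imread(f"pics/{n}0.png");h=cv2.cvtColor(im,cv2.COLOR_BGR2HSV)
    m=cv2.inRange(h,(12,70,70),(32,255,255));m=cv2.morphologyEx(m,cv2.MORPH_OPEN,np.ones((3,3)))
    for c in cv2.findContours(m,0,2)[0]:
        if cv2.contourArea(c)>300: 
            r=cv2.minAreaRect(c);print(n,r,plane(n,r[0],12))
E
```

```text
small [472.1 171.4  49. ] [470.4 169.1  49. ] [471.  171.1  51.9]
sleeve [470.8  88.   55. ] [467.1  89.3  55. ] [469.   88.3  54.6]
bear [469.1   5.6  39. ] [466.3   4.4  39. ] [467.5   5.8  40.9]
big [464.1 -77.3  49. ] [461.9 -81.2  49. ] [462.6 -76.6  53.4]
top [675.1 241.4  22. ] [577.6 248.4  22. ] [626.4 244.9  22. ] 97.79167052638357
top [667.8 158.2  22. ] [570.3 165.7  22. ] [619.1 161.9  22. ] 97.7870485539716
top [660.4  74.2  22. ] [562.4  82.6  22. ] [611.4  78.4  22. ] 98.3566815018251
top [652.4  -8.8  22. ] [554.5  -0.6  22. ] [603.5  -4.7  22. ] 98.19457726147711
top [645.4 -93.   22. ] [546.6 -84.3  22. ] [596.  -88.7  22. ] 99.19478608489294
ctr [611.3  78.4  22. ] yaw -5.201624852686607 334.9672410921368
side [674.1 240.8  22. ] [575.5 250.9  22. ] [624.8 245.8  22. ] 99.09294599935602
side [666.9 158.3  22. ] [567.5 168.6  22. ] [617.2 163.4  22. ] 99.94635677907513
side [659.5  73.9  22. ] [559.7  84.6  22. ] [609.6  79.3  22. ] 100.3372274099955
side [651. -10.  22.] [551.8  -0.   22. ] [601.4  -5.   22. ] 99.69888425649374
side [643.3 -94.   22. ] [544.  -84.
[... 547 characters left out ...]
1545715332, 51.24327087402344), 8.746162414550781) [622.4 206.5  12. ]
side ((167.36126708984375, 332.69317626953125), (67.59109497070312, 7.068652629852295), 6.632514476776123) [625.3 251.8  12. ]
side ((175.13992309570312, 302.3105773925781), (70.80579376220703, 43.581787109375), 6.709836483001709) [622.  200.8  12. ]
side ((188.0035400390625, 257.46588134765625), (67.05594635009766, 37.35239028930664), 5.90614128112793) [614.6 116.5  12. ]
side ((199.61886596679688, 218.19264221191406), (61.38323211669922, 32.14019012451172), 5.19442892074585) [606.6  32.2  12. ]
side ((209.63113403320312, 183.55738830566406), (57.49019241333008, 27.794471740722656), 5.194429397583008) [599.1 -52.3  12. ]
```

The top view shows the row from left (+y) to right: small sprocket (193,217), sleeve (238,217), bearing (284,220) and big sprocket (328,225). The rack is behind it, from (157,137) to (335,157). There are four sleeve-like parts: a bright steel one on a drip plate at (238,217), and pink ones at (136,222), (203,285) and (242,279). The steel one is the sleeve, and the enlarged crop confirms it.

From left to right the rack should hold big sprocket, bearing, sleeve, small sprocket. I'll turn the tool first.

```bash
python3 -m creep '{"offset":[[0,0,0],[0,0,0],[0,0,0],[0,0,0],[0,0,0]],"rotation":[[0,0,-10.3],[0,0,-10.3],[0,0,-10.3],[0,0,-10.3],[0,0,-10.3]]}' 0 30
python3 -m creep '{"offset":[[0,0,0],[0,0,0],[0,0,0]],"rotation":[[0,0,-10.3],[0,0,-10.5],[0,0,0]]}'
```

```text
time_s: 0.72
ee_pos: [174.7, -547.5, 213.5]
ee_rot: [-180.0, -0.0, 69.5]
force: [0.7, 0.6, -0.2]
gripper_width: 91.0
time_s: 1.1
ee_pos: [174.7, -547.6, 213.6]
ee_rot: [-180.0, -0.0, 89.9]
force: [-0.5, 0.4, -0.6]
gripper_width: 91.5
```

```bash
python3 -m creep '{"offset":[[0,0.06,0],[0,0.06,0],[0,0.06,0],[0,0.06,0],[0,0.057,0]],"rotation":[[0,0,0],[0,0,0],[0,0,0],[0,0,0],[0,0,0]]}'
```

```text
time_s: 1.72
ee_pos: [473.8, -547.5, 213.6]
ee_rot: [-180.0, -0.0, 89.8]
force: [-0.0, -1.1, 0.2]
gripper_width: 91.2
```

```bash
python3 -m creep '{"offset":[[0.06,-0.0105,0],[0.06,0,0],[0.06,0,0],[0.06,0,0],[0.06,0,0]],"rotation":[[0,0,0],[0,0,0],[0,0,0],[0,0,0],[0,0,0]]}'
python3 -m creep '{"offset":[[0.06,0,0],[0.06,0,0],[0.049,0,0.04],[0,0,0.05],[0,0,0]],"rotation":[[0,0,0],[0,0,0],[0,0,0],[0,0,0],[0,0,0]]}'
```

```text
time_s: 2.35
ee_pos: [461.0, -245.9, 213.8]
ee_rot: [180.0, -0.0, 89.8]
force: [1.4, -0.3, -0.3]
gripper_width: 91.1
time_s: 2.98
ee_pos: [458.5, -78.4, 121.8]
ee_rot: [-179.5, -0.1, 89.9]
force: [0.7, 0.4, 0.4]
gripper_width: 90.8
```

```bash
python3 - <<'E'
from h import *
for n in("top","side"):
    cv2.imwrite(f"pics/{n}1.png",cv2.cvtColor(grab_frame(n),cv2.COLOR_RGB2BGR)[90:370,120:400])
s=env.state();print(s["ee_pos"],s["ee_rot"],s["qpos"],s["force"])
E
```

```text
[462.10115611 -79.85384239 125.34362883] [1.79943721e+02 1.81014503e-02 8.98828550e+01] [-1.12044557e+01  1.34334965e+01  1.10709674e+02 -8.39224452e-03
  5.57981206e+01 -1.10826058e+01] [-0.64520695  0.15012511  0.89294789]
```

View pics/side1.png

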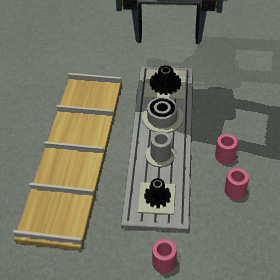

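The fingers in the side view are above the big sprocket (pixel 285,170 in the full frame), and once settled the pose is within about 1 mm. Descending.

```bash
python3 -m creep '{"offset":[[0.001,0.001,0.04],[0,0,0.035],[0,0,0.022],[0,0,0],[0,0,0]],"rotation":[[0,0,0],[0,0,0],[0,0,0],[0,0,0],[0,0,0]]}'
python3 -m creep '{"offset":[[0,0,0],[0,0,0],[0,0,0],[0,0,0],[0,0,0]],"rotation":[[0,0,0],[0,0,0],[0,0,0],[0,0,0],[0,0,0]]}' 1 30
python3 -m creep '{"offset":[[0,0,0]],"rotation":[[0,0,0]]}'
```

```text
time_s: 3.7
ee_pos: [464.2, -79.2, 29.2]
ee_rot: [179.8, 0.0, 89.9]
force: [0.5, -0.4, 1.6]
gripper_width: 91.2
time_s: 4.32
ee_pos: [462.3, -78.4, 27.4]
ee_rot: [-180.0, 0.0, 90.0]
force: [0.6, -0.4, -0.8]
gripper_width: 43.9
time_s: 4.45
ee_pos: [462.3, -78.4, 27.4]
ee_rot: [-180.0, 0.0, 90.0]
force: [0.2, 0.1, -0.8]
gripper_width: 34.2
```

```bash

python3 -m creep '{"offset":[[0,0,0],[0,0,0],[0,0,0]],"rotation":[[0,0,0],[0,0,0],[0,0,0]]}'
python3 -m creep '{"offset":[[0,0,-0.02],[0,0,-0.03],[0,0,-0.03],[0,0,0],[0,0,0]],"rotation":[[0,0,0],[0,0,0],[0,0,0],[0,0,0],[0,0,0]]}'
```

```text
time_s: 4.82
ee_pos: [462.5, -78.5, 27.4]
ee_rot: [180.0, 0.0, 90.0]
force: [0.7, -0.1, -1.3]
gripper_width: 27.3
time_s: 5.45
ee_pos: [461.0, -78.2, 106.1]
ee_rot: [-179.8, -0.0, 90.0]
force: [-0.2, -0.3, -3.5]
gripper_width: 27.1
```

```bash

python3 -m creep '{"offset":[[0.05,0.02,0],[0.05,0.02,0],[0.05,0.03,0],[0.05,0.03,0],[0.045,0.03,0]],"rotation":[[0,0,0],[0,0,0],[0,0,0],[0,0,0],[0,0,0]]}'
python3 -m creep '{"offset":[[0.0375,0.029,0],[0,0,0],[0,0,0],[0,0,0],[0,0,0]],"rotation":[[0,0,0],[0,0,0],[0,0,0],[0,0,0],[0,0,0]]}'
```

```text
time_s: 6.08
ee_pos: [591.8, 168.1, 104.9]
ee_rot: [-179.8, 0.1, 90.0]
force: [0.9, -0.6, -3.0]
gripper_width: 27.3
time_s: 6.7
ee_pos: [620.9, 203.0, 107.5]
ee_rot: [-180.0, 0.0, 89.9]
force: [0.4, -0.7, -2.9]
gripper_width: 27.5
```

```bash

python3 -m creep '{"offset":[[0.001,0.0005,0.035],[0,0,0.03],[0,0,0.015],[0,0,0],[0,0,0]],"rotation":[[0,0,0],[0,0,0],[0,0,0],[0,0,0],[0,0,0]]}'
python3 -m creep '{"offset":[[0,0,0.0015],[0,0,0.0005],[0,0,0.0005],[0,0,0]],"rotation":[[0,0,0],[0,0,0],[0,0,0],[0,0,0]]}'
```

```text
time_s: 7.32
ee_pos: [622.8, 205.2, 28.7]
ee_rot: [179.9, -0.0, 90.0]
force: [-0.3, 0.3, -2.7]
gripper_width: 27.3
time_s: 7.82
ee_pos: [621.8, 205.1, 24.9]
ee_rot: [180.0, 0.0, 90.0]
force: [-0.5, 0.4, -2.8]
gripper_width: 27.3
```

```bash

python3 -m creep '{"offset":[[-0.0008,-0.0005,0.0005],[0,0,0.0005],[0,0,0]],"rotation":[[0,0,0],[0,0,0],[0,0,0]]}'

```

```text
time_s: 8.2
ee_pos: [621.5, 204.3, 24.4]
ee_rot: [180.0, -0.0, 90.0]
force: [-0.5, 0.2, 2.1]
gripper_width: 27.3
```

Contact felt: the force went from -2.8 to +2.1 N, and z = 24.4 is as predicted. I'll look before releasing.

```bash
python3 - <<'E'
from h import *
t=cv2.cvtColor(grab_frame("top"),cv2.COLOR_RGB2BGR)[90:270,130:370];s=cv2.cvtColor(grab_frame("side"),cv2.COLOR_RGB2BGR)[150:350,120:330]
cv2.imwrite("pics/s2.png",cv2.resize(s,None,fx=3,fy=3))
E
python3 -m creep '{"offset":[[0,0,0],[0,0,0],[0,0,0],[0,0,0],[0,0,0]],"rotation":[[0,0,0],[0,0,0],[0,0,0],[0,0,0],[0,0,0]]}' 0
```

```text
time_s: 8.93
ee_pos: [621.4, 204.2, 23.9]
ee_rot: [-180.0, 0.0, 90.0]
force: [-0.1, -0.2, 0.3]
gripper_width: 74.7
```

View pics/s2.png

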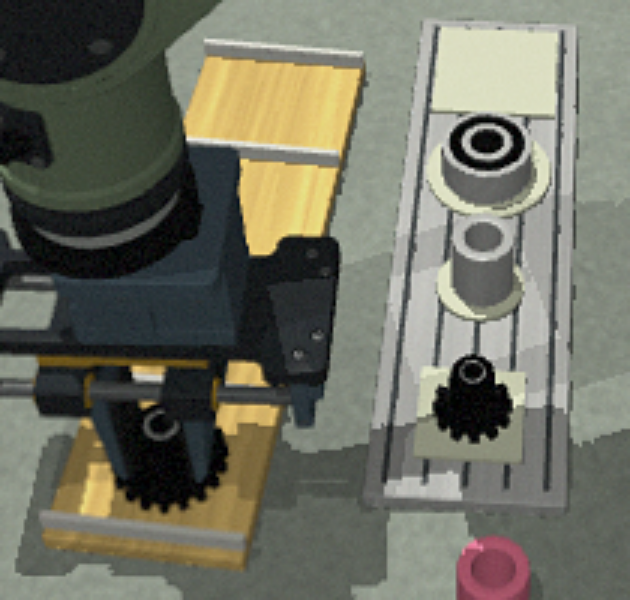

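Side crop: the big sprocket stands in the leftmost stall, hub at crop (160,420), clear of the fences. Rising, then on to the bearing.

```bash

python3 -m creep '{"offset":[[0,0,-0.025],[0,0,-0.04],[0,0,-0.035],[-0.04,-0.03,0],[-0.04,-0.031,0]],"rotation":[[0,0,0],[0,0,0],[0,0,0],[0,0,0],[0,0,0]]}' 0
python3 -m creep '{"offset":[[-0.04,-0.031,0],[-0.04,-0.031,0],[-0.039,-0.031,0],[0,0,0],[0,0,0]],"rotation":[[0,0,0],[0,0,0],[0,0,0],[0,0,0],[0,0,0]]}' 0
```

```text
time_s: 9.55
ee_pos: [560.0, 123.6, 124.3]
ee_rot: [179.9, 0.0, 90.1]
force: [0.5, 1.3, 0.1]
gripper_width: 91.5
time_s: 10.18
ee_pos: [468.2, 5.4, 124.3]
ee_rot: [179.9, -0.0, 90.0]
force: [0.2, -0.2, 0.5]
gripper_width: 91.1
```

```bash

python3 -m creep '{"offset":[[0,0,0.04],[0,0,0.04],[0,0,0.023],[0,0,0],[0,0,0]],"rotation":[[0,0,0],[0,0,0],[0,0,0],[0,0,0],[0,0,0]]}' 0
python3 -m creep '{"offset":[[0,0,0],[0,0,0],[0,0,0],[0,0,0],[0,0,0]],"rotation":[[0,0,0],[0,0,0],[0,0,0],[0,0,0],[0,0,0]]}' 1 30
python3 -m creep '{"offset":[[0,0,0],[0,0,0]],"rotation":[[0,0,0],[0,0,0]]}'
```

```text
time_s: 10.8
ee_pos: [468.7, 5.8, 21.6]
ee_rot: [179.9, 0.0, 90.0]
force: [-0.2, 0.2, -1.0]
gripper_width: 91.2
time_s: 11.42
ee_pos: [467.7, 5.2, 21.1]
ee_rot: [180.0, 0.0, 90.0]
force: [-0.4, -0.4, 2.3]
gripper_width: 51.4
time_s: 11.68
ee_pos: [467.7, 5.2, 21.1]
ee_rot: [180.0, 0.0, 90.0]
force: [0.5, -0.3, 2.9]
gripper_width: 51.2
```

```bash

python3 -m creep '{"offset":[[0,0,-0.02],[0,0,-0.03],[0,0,-0.03],[0.025,0.03,0],[0.03,0.04,0]],"rotation":[[0,0,0],[0,0,0],[0,0,0],[0,0,0],[0,0,0]]}'
python3 -m creep '{"offset":[[0.03,0.04,0],[0.0302,0.0362,0],[0,0,0],[0,0,0]],"rotation":[[0,0,0],[0,0,0],[0,0,0],[0,0,0]]}'
```

```text
time_s: 12.3
ee_pos: [536.9, 60.4, 100.9]
ee_rot: [-179.9, 0.0, 89.9]
force: [1.2, -0.5, -1.5]
gripper_width: 51.6
time_s: 12.8
ee_pos: [612.0, 120.0, 99.6]
ee_rot: [-179.8, 0.1, 90.0]
force: [-0.6, 0.9, -2.4]
gripper_width: 51.3
```

```bash

python3 -m creep '{"offset":[[0,0,0.035],[0,0,0.03],[0,0,0.015],[0,0,0],[0,0,0]],"rotation":[[0,0,0],[0,0,0],[0,0,0],[0,0,0],[0,0,0]]}'
python3 -m creep '{"offset":[[0,0,0],[0,0,0],[0,0,0]],"rotation":[[0,0,0],[0,0,0],[0,0,0]]}'
```

```text
time_s: 13.42
ee_pos: [614.2, 120.3, 22.1]
ee_rot: [179.9, -0.0, 90.0]
force: [0.5, -0.2, -2.1]
gripper_width: 51.2
time_s: 13.8
ee_pos: [613.7, 120.5, 21.2]
ee_rot: [180.0, 0.0, 90.0]
force: [-0.8, -0.0, -2.5]
gripper_width: 51.2
```

```bash

python3 -m creep '{"offset":[[0,0,0.0015],[0,0,0.001],[0,0,0.0005],[0,0,0]],"rotation":[[0,0,0],[0,0,0],[0,0,0],[0,0,0]]}'
```

```text
time_s: 14.3
ee_pos: [613.5, 120.4, 18.1]
ee_rot: [-180.0, 0.0, 90.0]
force: [-0.9, -0.5, 0.8]
gripper_width: 51.0
```

```bash

python3 -m creep '{"offset":[[0,0,0.0003],[0,0,0],[0,0,0],[0,0,0],[0,0,0]],"rotation":[[0,0,0],[0,0,0],[0,0,0],[0,0,0],[0,0,0]]}' 0
python3 -m creep '{"offset":[[0,0,-0.03],[0,0,-0.05],[0,0,-0.03],[-0.01,-0.045,0],[-0.012,-0.05,0]],"rotation":[[0,0,0],[0,0,0],[0,0,0],[0,0,0],[0,0,0]]}' 0
python3 -m creep '{"offset":[[-0.01,-0.05,0],[0,0,0],[0,0,0],[0,0,0]],"rotation":[[0,0,0],[0,0,0],[0,0,0],[0,0,0]]}' 0
```

```text
time_s: 14.92
ee_pos: [613.6, 120.4, 17.6]
ee_rot: [180.0, 0.0, 90.0]
force: [-0.7, -0.5, 0.2]
gripper_width: 90.6
time_s: 15.55
ee_pos: [518.0, 98.3, 127.9]
ee_rot: [179.9, -0.0, 90.0]
force: [-0.5, 0.3, -0.1]
gripper_width: 91.5
time_s: 16.05
ee_pos: [470.1, 88.7, 127.8]
ee_rot: [179.9, -0.0, 90.0]
force: [0.6, -0.8, -0.2]
gripper_width: 91.2
```

```bash

python3 -m creep '{"offset":[[0,-0.001,0.04],[0,0,0.04],[0,0,0.0215],[0,0,0],[0,0,0]],"rotation":[[0,0,0],[0,0,0],[0,0,0],[0,0,0],[0,0,0]]}' 0
python3 -m creep '{"offset":[[0,0,0],[0,0,0],[0,0,0],[0,0,0],[0,0,0]],"rotation":[[0,0,0],[0,0,0],[0,0,0],[0,0,0],[0,0,0]]}' 1 30
python3 -m creep '{"offset":[[0,0,0],[0,0,0],[0,0,0]],"rotation":[[0,0,0],[0,0,0],[0,0,0]]}'
```

```text
time_s: 16.68
ee_pos: [468.9, 88.7, 26.7]
ee_rot: [179.9, -0.0, 90.0]
force: [-0.0, -0.1, 0.5]
gripper_width: 90.7
time_s: 17.3
ee_pos: [467.5, 88.4, 26.2]
ee_rot: [180.0, 0.0, 90.0]
force: [0.7, 0.2, 0.3]
gripper_width: 44.2
time_s: 17.68
ee_pos: [467.8, 88.5, 26.1]
ee_rot: [180.0, 0.0, 90.0]
force: [0.1, 0.2, -0.5]
gripper_width: 33.6
```

```bash

python3 -m creep '{"offset":[[0,0,-0.02],[0,0,-0.03],[0,0,-0.03],[-0.017,0.045,0],[-0.018,0.05,0]],"rotation":[[0,0,0],[0,0,0],[0,0,0],[0,0,0],[0,0,0]]}'
python3 -m creep '{"offset":[[-0.0167,0.0435,0],[0,0,0],[0,0,0],[0,0,0]],"rotation":[[0,0,0],[0,0,0],[0,0,0],[0,0,0]]}'
python3 -m creep '{"offset":[[0,0,0.03],[0,0,0.03],[0,0,0.0175],[0,0,0],[0,0,0]],"rotation":[[0,0,0],[0,0,0],[0,0,0],[0,0,0],[0,0,0]]}'
```

```text
time_s: 18.3
ee_pos: [562.9, 53.3, 106.5]
ee_rot: [-180.0, -0.0, 90.0]
force: [-0.1, 0.0, -1.3]
gripper_width: 34.0
time_s: 18.8
ee_pos: [604.5, 37.2, 105.8]
ee_rot: [-179.9, 0.0, 90.0]
force: [0.3, -0.3, -0.7]
gripper_width: 34.1
time_s: 19.42
ee_pos: [606.8, 36.9, 29.7]
ee_rot: [179.9, -0.0, 90.0]
force: [0.0, 0.5, -1.5]
gripper_width: 34.0
```

```bash

python3 -m creep '{"offset":[[0,0,0.003],[0,0,0.001],[0,0,0],[0,0,0]],"rotation":[[0,0,0],[0,0,0],[0,0,0],[0,0,0]]}'
python3 -m creep '{"offset":[[0,0,0.001],[0,0,0],[0,0,0]],"rotation":[[0,0,0],[0,0,0],[0,0,0]]}'
```

```text
time_s: 19.92
ee_pos: [606.1, 36.7, 24.7]
ee_rot: [180.0, 0.0, 90.0]
force: [-0.2, 0.7, -2.1]
gripper_width: 34.2
time_s: 20.3
ee_pos: [606.0, 36.7, 23.6]
ee_rot: [-180.0, 0.0, 90.0]
force: [-0.2, -0.1, -2.1]
gripper_width: 34.0
```

```bash

python3 -m creep '{"offset":[[0,0,0.0005],[0,0,0.0003],[0,0,0]],"rotation":[[0,0,0],[0,0,0],[0,0,0]]}'
```

```text
time_s: 20.68
ee_pos: [606.1, 36.8, 23.2]
ee_rot: [180.0, 0.0, 90.0]
force: [-0.5, 0.6, 1.9]
gripper_width: 33.6
```

```bash

python3 -m creep '{"offset":[[0,0,0],[0,0,0],[0,0,0],[0,0,0],[0,0,0]],"rotation":[[0,0,0],[0,0,0],[0,0,0],[0,0,0],[0,0,0]]}' 0
python3 -m creep '{"offset":[[0,0,-0.03],[0,0,-0.05],[0,0,-0.03],[0.03,-0.03,0],[0.0357,-0.0352,0]],"rotation":[[0,0,0],[0,0,0],[0,0,0],[0,0,0],[0,0,0]]}' 0
python3 -m creep '{"offset":[[0.034,-0.035,0],[0.034,-0.035,0],[0,0,0],[0,0,0]],"rotation":[[0,0,0],[0,0,0],[0,0,0],[0,0,0]]}' 0
```

```text
time_s: 21.3
ee_pos: [606.1, 36.7, 22.8]
ee_rot: [180.0, 0.0, 90.0]
force: [1.1, 0.6, 1.3]
gripper_width: 81.0
time_s: 21.92
ee_pos: [540.7, 102.8, 133.3]
ee_rot: [179.9, -0.0, 89.9]
force: [0.6, 0.5, 0.5]
gripper_width: 91.2
time_s: 22.42
ee_pos: [471.4, 170.4, 133.1]
ee_rot: [179.9, 0.0, 90.0]
force: [-0.1, -0.3, -0.9]
gripper_width: 91.2
```

```bash
python3 - <<'E'
from h import *
cv2.imwrite("pics/s3.png",cv2.resize(cv2.cvtColor(grab_frame("side"),cv2.COLOR_RGB2BGR)[130:370,120:380],None,fx=2.4,fy=2.4))
print(env.state()["ee_pos"])
E
```

```text
[471.74962926 170.10237611 132.97670393]
```

View pics/s3.png

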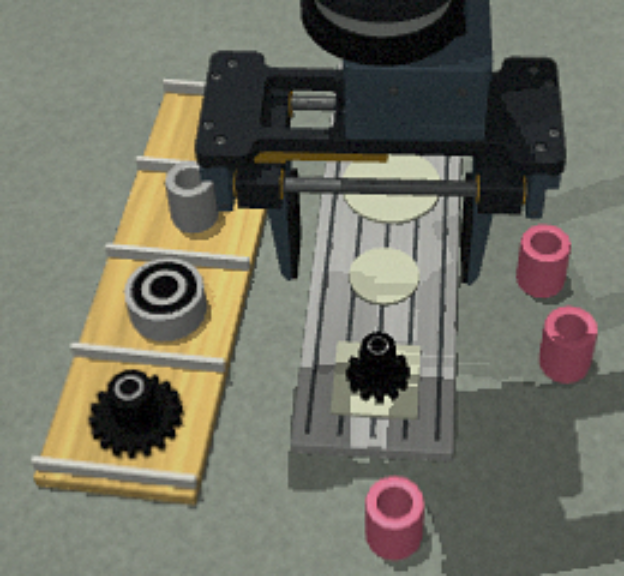

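Side crop: big sprocket (130,415), bearing (163,300) and sleeve (190,200) stand upright in their stalls. The small sprocket, hub (378,345), is the only part left on the board.

```bash

python3 -m creep '{"offset":[[0.0005,0,0.04],[0,0,0.045],[0,0,0.0205],[0,0,0],[0,0,0]],"rotation":[[0,0,0],[0,0,0],[0,0,0],[0,0,0],[0,0,0]]}' 0
python3 -m creep '{"offset":[[0,0,0],[0,0,0],[0,0,0],[0,0,0],[0,0,0]],"rotation":[[0,0,0],[0,0,0],[0,0,0],[0,0,0],[0,0,0]]}' 1 30
python3 -m creep '{"offset":[[0,0,0],[0,0,0],[0,0,0],[0,0,0]],"rotation":[[0,0,0],[0,0,0],[0,0,0],[0,0,0]]}'
```

```text
time_s: 23.1
ee_pos: [472.2, 170.7, 28.0]
ee_rot: [179.9, -0.0, 89.9]
force: [-0.2, -0.2, -0.1]
gripper_width: 90.9
time_s: 23.72
ee_pos: [470.8, 171.0, 27.3]
ee_rot: [180.0, 0.0, 90.0]
force: [-0.6, -0.2, -0.7]
gripper_width: 44.0
time_s: 24.22
ee_pos: [471.0, 171.0, 27.3]
ee_rot: [180.0, 0.0, 90.0]
force: [-0.5, 1.1, -0.7]
gripper_width: 21.4
```

```bash

python3 -m creep '{"offset":[[0,0,-0.02],[0,0,-0.035],[0,0,-0.03],[-0.04,0.022,0],[-0.045,0.026,0]],"rotation":[[0,0,0],[0,0,0],[0,0,0],[0,0,0],[0,0,0]]}'
python3 -m creep '{"offset":[[-0.045,0.026,0],[-0.045,0.027,0],[-0.0425,0.0268,0],[0,0,0],[0,0,0]],"rotation":[[0,0,0],[0,0,0],[0,0,0],[0,0,0],[0,0,0]]}'
python3 -m creep '{"offset":[[0,0,0.035],[0,0,0.03],[0,0,0.019],[0,0,0],[0,0,0]],"rotation":[[0,0,0],[0,0,0],[0,0,0],[0,0,0],[0,0,0]]}'
```

```text
time_s: 24.85
ee_pos: [518.9, 85.6, 112.6]
ee_rot: [180.0, -0.0, 90.1]
force: [0.2, 0.7, -1.6]
gripper_width: 21.0
time_s: 25.48
ee_pos: [597.6, -46.3, 111.6]
ee_rot: [-179.9, -0.0, 90.0]
force: [-0.6, -0.2, -1.3]
gripper_width: 21.2
time_s: 26.1
ee_pos: [598.9, -45.8, 29.2]
ee_rot: [179.9, 0.0, 90.1]
force: [0.6, -0.3, -1.2]
gripper_width: 21.0
```

```bash

python3 -m creep '{"offset":[[0,0,0.0015],[0,0,0.0005],[0,0,0],[0,0,0]],"rotation":[[0,0,0],[0,0,0],[0,0,0],[0,0,0]]}'
```

```text
time_s: 26.6
ee_pos: [598.7, -46.6, 26.4]
ee_rot: [180.0, 0.0, 90.0]
force: [-0.6, -0.9, -1.3]
gripper_width: 21.1
```

```bash

python3 -m creep '{"offset":[[0,0,0.0015],[0,0,0.0005],[0,0,0.0003],[0,0,0]],"rotation":[[0,0,0],[0,0,0],[0,0,0],[0,0,0]]}'
```

```text
time_s: 27.1
ee_pos: [598.5, -46.6, 24.3]
ee_rot: [-180.0, 0.0, 90.0]
force: [-2.0, -0.0, 2.0]
gripper_width: 21.3
```

Contact. I'll release, rise and move well aside to the right.

```bash

python3 -m creep '{"offset":[[0,0,0],[0,0,0],[0,0,0],[0,0,0],[0,0,0]],"rotation":[[0,0,0],[0,0,0],[0,0,0],[0,0,0],[0,0,0]]}' 0
python3 -m creep '{"offset":[[0,0,-0.03],[0,0,-0.05],[0,0,-0.05],[-0.05,0,-0.02],[-0.055,0,0]],"rotation":[[0,0,0],[0,0,0],[0,0,0],[0,0,0],[0,0,0]]}' 0
python3 -m creep '{"offset":[[-0.055,0,0],[-0.055,0,0],[-0.055,0,0],[-0.05,0,0],[0,0,0]],"rotation":[[0,0,0],[0,0,0],[0,0,0],[0,0,0],[0,0,0]]}' 0
python3 - <<'E'
from h import *
a=cv2.cvtColor(grab_frame("top"),cv2.COLOR_RGB2BGR);b=cv2.cvtColor(grab_frame("side"),cv2.COLOR_RGB2BGR)
cv2.imwrite("pics/top4f.png",a);cv2.imwrite("pics/side4f.png",b)
cv2.imwrite("pics/top4.png",cv2.resize(a[95:265,145:365],None,fx=3.5,fy=3.5,interpolation=2));cv2.imwrite("pics/side4.png",cv2.resize(b[140:370,120:380],None,fx=2.6,fy=2.6,interpolation=2))
E
```

```text
time_s: 27.72
ee_pos: [598.6, -46.6, 24.0]
ee_rot: [180.0, 0.0, 90.0]
force: [0.5, 0.2, -0.1]
gripper_width: 68.8
time_s: 28.35
ee_pos: [600.0, -152.3, 176.9]
ee_rot: [179.7, 0.1, 90.1]
force: [-0.2, -0.4, -1.0]
gripper_width: 91.0
time_s: 28.98
ee_pos: [597.8, -370.2, 173.2]
ee_rot: [-180.0, 0.0, 89.7]
force: [0.3, 0.0, -0.7]
gripper_width: 91.1
```

View pics/top4.png

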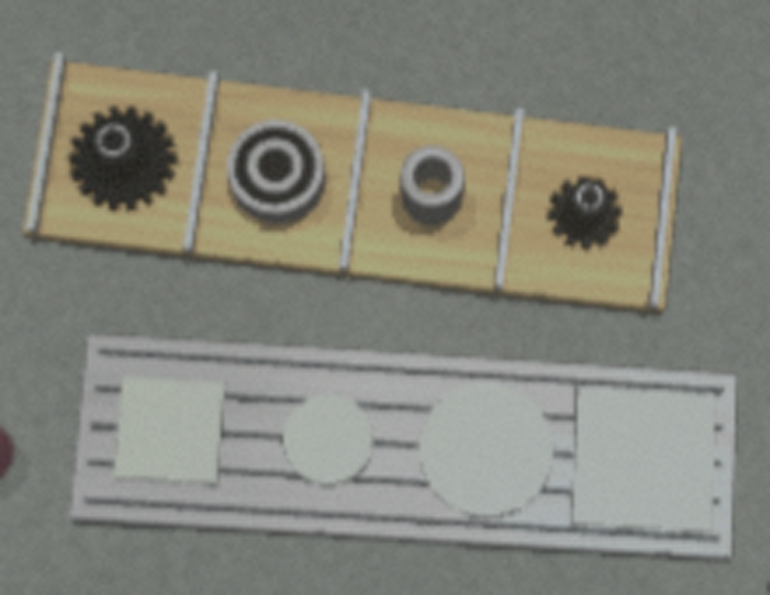

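View pics/side4.png

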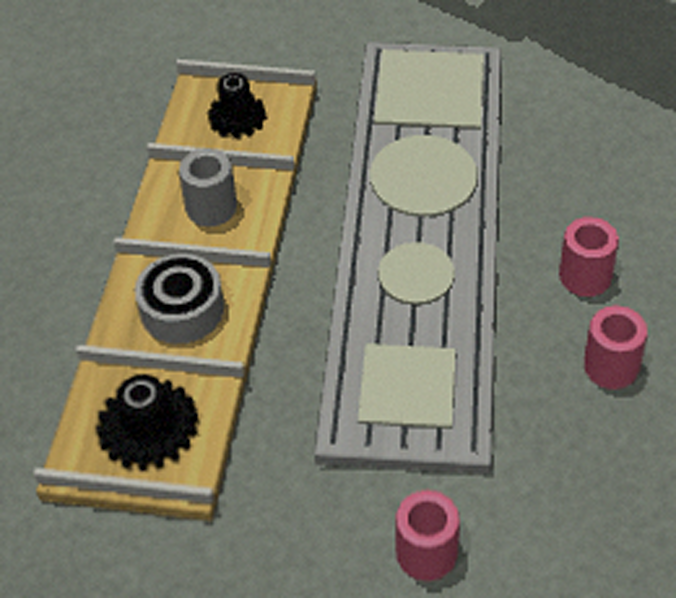

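```bash
python3 - <<'E'
from h import *
T=lambda x,y:np.array([(x+.5)/3.5-.5+145,(y+.5)/3.5-.5+95])
S=lambda x,y:np.array([(x+.5)/2.6-.5+120,(y+.5)/2.6-.5+140])
c=np.array([610.3,78.6]);a=np.radians(-5.25);yx=np.array([[np.cos(a),np.sin(a)],[-np.sin(a),np.cos(a)]])
for n,t,s,z in[("big",(113,140),(141,392),46),("bear",(276,166),(179,285),36),("sleeve",(432,175),(205,166),52),("small",(591,196),(233,83),46)]:
    for k,u in(("top",T(*t)),("side",S(*s))):
        print(n,k,(yx@(plane(k,u,z)[:2]-c)).round(1))
E
```

```text
big top [ -0.8 127.4]
big side [ -2.8 123.9]
bear top [-1.2 42. ]
bear side [-3.4 39.9]
sleeve top [ -0.9 -41.5]
sleeve side [ -2.4 -43.9]
small top [-1.000e-01 -1.258e+02]
small side [  -2.5 -127.5]
```

```bash
python3 - <<'E'
from workcell import env
print(env.state()["time_s"],env.state()["force"]); env.job_done()
E
```

```text
29.075 [-0.22881412  0.12423584  0.74263922]
the job is handed in; nothing more can be done
```

All four parts are in the rack in reverse order. From left to right the stalls hold the big sprocket, bearing, sleeve and small sprocket, upright and the same way up as before. I handed in at 29.1 s, with the gripper open and well clear of the rack.

**Position:** The last pictures from both cameras show every part inside its stall, between the fences, with the drip plates empty and the pink look-alikes where they were. Measured from hand-picked image points, the parts sit within about 2 mm of the stall centres along the row. Across it they read between 0 and 3 mm towards the robot.

**Disagreement:** The two cameras differ by about 2 to 3.5 mm, roughly the stated calibration error, so I made no correction.

**Contact:** I set each part down until the force reading showed contact with the rack floor. The largest force I saw was about 4 N.

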